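# Clear the glass rack: broken piece to scrap, finished piece to the crate

### The job

Clear the two fired glass pieces from the sloping rack: put the one with the broken-off corner in the wide grey scrap tub (it may be dropped in), and the sound one with the round top in the narrow slatted wooden crate. The sound piece must end standing on its straight foot, upright or leaning on the crate's wall; lower it in gently and never let it fall. Leave the mug, the glue bottle and the brush where they are.

Things in the scene. Friction and masses are not known exactly. Their poses are not given: they have to be found in the camera images.
- arch: Sound glass plate, slate blue-grey, 10 mm thick, 90 wide, 130 high, straight foot, half-round top; 0.18-0.34 kg. Origin: middle of its foot edge; z runs up the plate, y along its width, x normal to its faces. Starts on the rack with its top leaning 35 degrees towards the robot; its top 55 mm are clear of the rack on both faces: pinch the faces there, tool along the plate's -z.
- arch_mid (a point): Middle of the sound plate, 65 mm up its z axis from the foot.
- broken: Broken plate, same glass, size, mass, axes and stance (origin: middle of foot edge), but rectangular with one top corner broken off in steps: full width (y -45 to +45 mm) up to 80 mm from the foot, y -45 to +27 from there to 91 mm, y -45 to +10 above, up to 130 mm. Pinch it near y = -15 mm.
- broken_mid (a point): Point 65 mm up the z axis of the broken plate from the middle of its foot.
- rack: Fixed light-wood rack, 270 mm wide (y). The plates stand side by side on its ledge, about 130 mm between middles, left/right order varies. Ledge and 75 mm high back board (on the robot's side of the plates) lean 35 degrees towards the robot. Origin: on the table, 45 mm below the line of the plates' foot middles; x points away from the robot at yaw 0.
- crate: Finished-work crate: fixed, narrow, slatted plywood box, open on top, 95 (x) by 170 (y) by 90 mm high outside, walls and floor 6 mm thick. A plate fits in with its width along the crate's y. Origin: centre of its underside, on the table.
- tub: Scrap tub: fixed plain grey plastic box, open on top, 190 (x) by 160 (y) by 90 mm high outside, walls and floor 5 mm. Origin: centre of its underside, on the table. Crate and tub stand to the two sides of the rack; which is on which side varies.
- mug: White mug, 80 mm across, 85 mm high, bystander on the far side. Origin: centre of its underside.
- glue: White glue bottle with blue cap, 48 mm across, 130 mm high, bystander on the far side behind the rack. Origin: centre of its underside.
- brush: Grey hand brush lying flat, 200 mm long, bystander on the far side. Origin: middle of its underside.

How it is judged:
At the end, for the whole second after the job is handed in: Broken plate at rest in the tub: its middle within the outline, below 85 mm. Sound plate at rest in the crate on its foot: foot within the outline and below 35 mm, middle within it and below 85 mm, its z within 0.9 rad of vertical. Rest: under 0.03 m/s. Heights above the table (z of broken_mid in the frame of tub below 0.085 m and x of broken_mid in the frame of tub between -0.095 and 0.095 m and y of broken_mid in the frame of tub between -0.08 and 0.08 m and z of arch_mid in the frame of crate below 0.085 m and x of arch_mid in the frame of crate between -0.0475 and 0.0475 m and y of arch_mid in the frame of crate between -0.085 and 0.085 m and z of arch in the frame of crate below 0.035 m and x of arch in the frame of crate between -0.0475 and 0.0475 m and y of arch in the frame of crate between -0.085 and 0.085 m and angle between arch's own z axis and vertical below 0.9 rad and linear speed of each of arch, broken below 0.03 m/s); the robot touches nothing.
It fails at once if the sound plate falls: it moves faster than 0.8 m/s while not touched by the fingers (a free fall of about 33 mm) (contact force between the fingers and arch below 0.02 N and linear speed of arch above 0.8 m/s).
It fails at once if the mug is moved by more than 40 mm (distance of mug from where it was at the start of the episode above 0.04 m).
It fails at once if the glue bottle is moved by more than 40 mm (distance of glue from where it was at the start of the episode above 0.04 m).
It fails at once if the brush is moved by more than 40 mm (distance of brush from where it was at the start of the episode above 0.04 m).
It also fails if it takes over 56 s, if anything falls off the work surface, if the arm or the gripper's body presses on something with over 40 N, if the wrist force passes 120 N, or if a joint passes its speed limit or range.

### The arm

A 6-joint arm with a two-finger parallel gripper is mounted at the origin on the work surface. World frame = base frame: x ahead of the robot, y to its left, z up, the work surface at z = 0. Lengths are in m, angles in rad, forces in N, time in s.
With the tool pointing down it reaches from about 0.3 to 0.875 m from the base axis. Payload 6.4 kg.
Tool frame: the origin (TCP) lies at the very end of the fingers, on their centre line; the grasp point (between the pads) lies 19 mm behind it (ctrl.hold_point_z is the distance from the TCP to the grasp point, in m); y points along the fingers, x is the direction in which the jaws open and shut, and the axes are right-handed (so a half turn about y gives the same grasp; the last joint's range is limited). The gripper opens to 85 mm and grips with 20 to 120 N. Pads are 22 mm wide; open, the fingers measure 114 mm over their backs; the gripper's body (76 mm by 85 mm) begins 54 mm behind the grasp point. The pads swing forward as they close: fully open they stand 13 mm farther back than shut.
Start: joints at [-1.335, 0.181, 1.607, -0, 1.354, -0.206], TCP at [0.246, -0.52, 0.231] pointing down, gripper open.
Joint ranges: [-2.99, 2.99], [-0.89, 2.07], [0.3, 2.58], [-1.14, 4.28], [0, 2.63], [-3.12, 3.12]. Speed limits (rad/s): [2.57, 2.57, 3.01, 3.14, 3.14, 3.14].

### API

Orientations are given as a unit quaternion [w, x, y, z].
In Python, from bench import ctrl, imaging gives the robot as it stands.
- The arm moves only by the shell command python3 -m jog 'ROWS'. ROWS is JSON, a list of rows, each a list of 3 entries, a list of its own where there are three numbers: the shift along the tool's x, y, z in cm, then the turn, a rotation vector about the tool's x, y, z in rad, then the finger opening in cm, from 0 to 8.54. A call has 1 to 12 rows; each row shifts and turns the pose as measured when the row begins, along the tool's axes as they then stand; what a row does not reach is not made up. A row lasts 1/12 s, in which the tool goes at most 41.7 mm and 7.16 degrees, less where a joint would pass 70% of its speed; a pose out of reach is approached as far as the arm can. A call is refused whole if a number of a shift passes 4.17 or a number of a turn 0.125, either way. A call with a gripper value outside its range is refused whole. The fingers move at their own pace and stop on an object; the grip force is fixed at half the most. Time passes only in rows, so rows that do not move let the fingers close. It gives the time, the measured TCP pose, the force and the opening at its end, in the units of the state.
- ctrl.get_obs(): the state, without advancing time (a new reading comes with each control period).
- imaging.camera(name): name is "scene" or "side" or "wrist"; returns a dict with "frame" (400x640x3 uint8, red, green, blue), "depth" (400x640 float32, m along the optical axis (not along the pixel's ray), 0 where there is no reading), "K" (3x3 intrinsics, pixels), "R" (3x3) and "t" (3): a world point X has camera coordinates R X + t. Camera axes: x right, y down, z forward; pixel columns grow to the right and rows downward; lengths in m; the calibration is good to about 2 mm. The wrist camera is an equidistant fisheye: a pixel r from the principal point sees the ray r / f radians off the axis. A picture is of the moment at which its call begins.
- ctrl.hand_in(): hands the job in, once; it reports no verdict.
The state is a dict: "time_s": time; "q": joint angles; "dq": joint speeds; "joint_efforts": joint torques, N m; "eef_pos": TCP position; "eef_rot": TCP orientation; "wrist_force": force on the tool from outside, world axes, zero at the start; "torque": the same for the moment, N m; "opening": opening from 0.0 (shut) to 1.0 (fully open).
Only numpy, scipy, OpenCV 4.12 (cv2) and the standard library are available. Lean on these libraries where they do the work, as an engineer would, in place of code of your own. Each camera call takes 0.05 s, during which the arm holds its last target. There are 200 camera calls.

## Working session

There is one attempt and no reset: what is moved stays moved. The work goes in short steps, Python scripts to look and compute and a shell command to move; the robot and the scene stay as the last step left them, time stands still between calls to the robot, and variables do not carry over. Pictures are saved under pics/ and viewed, about 8 in all and at most 12, crops included, and the job is handed in when it is done.

```bash
ls; mkdir -p pics
python3 - <<'E'
from bench import ctrl, imaging
import cv2,numpy as np
o=ctrl.get_obs();print(o, ctrl.hold_point_z)
for n in ["scene","side"]:
    c=imaging.camera(n);np.savez(f"{n}0.npz",**c)
    cv2.imwrite(f"pics/{n}0.png",c["frame"][:,:,::-1]);print(n,c["K"].tolist(),c["R"].tolist(),c["t"].tolist(), (c["depth"]>0).mean())
E
```

```text
pics
{'time_s': 0.0, 'q': array([-1.33530356e+00,  1.81520311e-01,  1.60803635e+00,  3.24093863e-05,
        1.35379065e+00, -2.06267581e-01]), 'dq': array([-0.00019631,  0.00062131,  0.00036494, -0.00064747,  0.00041949,
        0.00103151]), 'joint_efforts': array([ 1.25707279e-04, -4.44869864e+01, -3.51337337e+01, -3.11336653e-04,
        9.22640786e-03,  1.68315512e-05]), 'eef_pos': array([ 0.24573906, -0.51922388,  0.23038211]), 'eef_rot': array([ 0.59783542, -0.59695496,  0.37874743, -0.37787296]), 'wrist_force': array([ 0.58449922, -0.35286213, -0.05949508]), 'torque': array([ 0.00091635, -0.0009105 ,  0.04247844]), 'opening': 0.9972919360927653} 0.0187
scene [[375.2015858347494, 0.0, 321.32971589789497], [0.0, 375.2015858347494, 200.3512528043059], [0.0, 0.0, 1.0]] [[0.3229753569115859, 0.9463729378682441, -0.008073493572308575], [0.7463818923478989, -0.2599495146478645, -0.6126502432950703], [-0.5818943113684844, 0.19184502157983704, -0.7903129115053282]] [-0.19481135446903755, -0.3910621585390148, 1.5296911643182067] 0.99576171875
side [[396.35610427909455, 0.0, 315.0753544969689], [0.0, 396.35610427909455, 201.40058209607744], [0.0, 0.0, 1.0]] [[-0.8464930532656785, -0.5323257315377049, 0.008878418541395584], [-0.337303408941278, 0.523321156125212, -0.7825352246821637], [0.41191737167730846, -0.6654053524691685, -0.6225430072017832]] [0.5281911023721898, 0.24908593997715023, 0.9267668075662839] 0.99594140625
```

View pics/scene0.png

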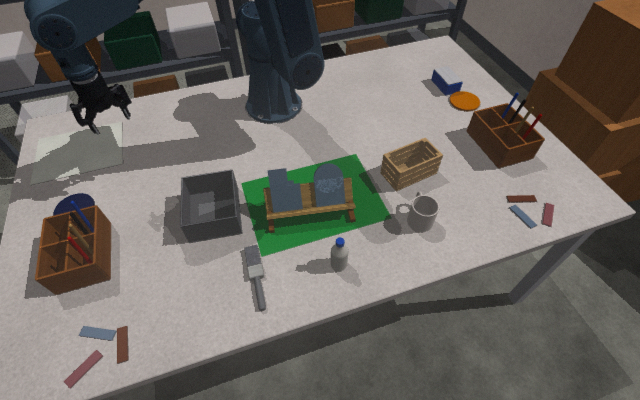

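View pics/side0.png

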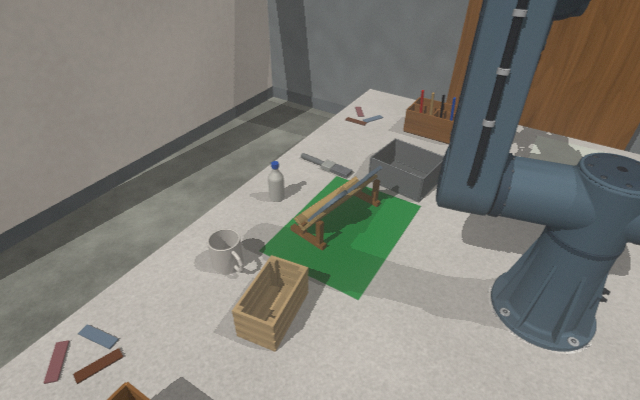

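The scene view shows the broken plate at about (283,188), the arch at (330,185), the tub at (210,205), the crate at (412,163), the glue at (340,255) and the mug at (424,212). The brush is at (256,280). The side view sees the plates nearly edge-on at (345,195).

```bash
cat > h.py <<'E'
import numpy as np,cv2
def cloud(c):
    h,w=c["depth"].shape;u,v=np.meshgrid(np.arange(w),np.arange(h));d=c["depth"];K=c["K"]
    P=np.stack([(u-K[0,2])/K[0,0]*d,(v-K[1,2])/K[1,1]*d,d],-1)
    return (P-c["t"])@c["R"]
E
python3 - <<'E'
import numpy as np,cv2
from h import *
for n in ["scene","side"]:
    c=np.load(n+"0.npz");P=cloud(c);f=c["frame"].astype(int);z=P[...,2]
    tb=(abs(z)<.01);print(n,"table z med",np.median(z[tb]))
    # rims
    boxes={"scene":{"tub":(175,165,245,245),"crate":(378,135,446,190)},"side":{"tub":(366,130,450,200),"crate":(228,252,312,352)}}[n]
    for k,(a,b,e,g) in boxes.items():
        m=np.zeros(z.shape,bool);m[b:g,a:e]=1
        hi=z[m];zt=np.percentile(hi[hi<.11],99);m&=(z>.078)&(z<.1)
        Q=P[m];r=cv2.minAreaRect(Q[:,:2].astype(np.float32)*1000);print(k,"ztop",zt,m.sum(),r)
    # plates
    a,b,e,g={"scene":(262,155,360,225),"side":(290,160,395,250)}[n]
    m=np.zeros(z.shape,bool);m[b:g,a:e]=1
    m&=(f[...,2]>f[...,0]+4)&(f[...,1]-f[...,0]<40)&(z>.03)
    nl,lab,st,cen=cv2.connectedComponentsWithStats(m.astype(np.uint8))
    for i in range(1,nl):
        if st[i,4]<60: continue
        Q=P[lab==i];q=np.median(Q,0)
        for _ in range(3):
            U,S,V=np.linalg.svd(Q-Q.mean(0),full_matrices=False);d=(Q-Q.mean(0))@V[2];Q=Q[abs(d)<max(.004,2*d.std())]
        print("blob",st[i],"mean",Q.mean(0),"n",V[2]*np.sign(V[2][0]),"min",Q.min(0),"max",Q.max(0),"rms",d.std())
    v=f[b:g,a:e].astype(np.uint8)[:,:,::-1].copy();v[m[b:g,a:e]]=(v[m[b:g,a:e]]*.5+np.array([0,0,127])).astype(np.uint8)
    cv2.imwrite(f"pics/m_{n}.png",cv2.resize(v,None,fx=4,fy=4,interpolation=0))
a=cv2.imread("pics/m_scene.png");b=cv2.imread("pics/m_side.png")
w=max(a.shape[1],b.shape[1]);pad=lambda i:cv2.copyMakeBorder(i,0,0,0,w-i.shape[1],0)
o=np.vstack([pad(a),pad(b)]);cv2.imwrite("pics/m.png",cv2.resize(o,None,fx=.9,fy=.9));print(o.shape)
E
```

```text
scene table z med -0.0008181705439896142
tub ztop 0.08978547765702084 586 ((470.0414123535156, -314.5195617675781), (160.6317138671875, 194.59629821777344), 82.99925231933594)
crate ztop 0.09121777965407178 521 ((516.5556640625, 346.89398193359375), (100.214599609375, 175.83973693847656), 8.339112281799316)
blob [ 314  163   31   44 1135] mean [0.563027   0.03810921 0.10581883] n [0.28747278 0.9560229  0.05813441] min [ 0.51228794 -0.21075586  0.0444341 ] max [1.24491957 0.08743159 0.96777754] rms 0.024443825020947683
blob [ 268  168   34   44 1085] mean [ 0.53626157 -0.0949995   0.10059061] n [ 0.09957844 -0.9760224  -0.19355726] min [ 0.4839191  -0.21075586  0.04664067] max [ 1.24491957 -0.0479777   0.96777754] rms 0.02170125829567791
side table z med -9.592063294745139e-05
tub ztop 0.09247787449004764 618 ((476.3984375, -246.23794555664062), (306.8359680175781, 190.87582397460938), 82.77751159667969)
crate ztop 0.09121142086621067 1158 ((516.8214111328125, 345.7716064453125), (96.73755645751953, 173.36209106445312), 8.772089004516602)
blob [308 165  75  56 314] mean [0.52412935 0.00091212 0.12834263] n [ 0.79476861 -0.1401971   0.59049779] min [ 0.48296711 -0.12836203  0.04809838] max [0.60001439 0.08943774 0.15462507] rms 0.0026908422872169136
(640, 420, 3)
```

View pics/m.png

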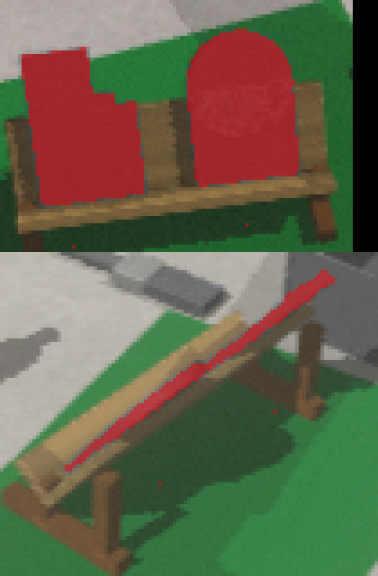

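The masks cover both plates cleanly. The broken plate's missing corner is on +y. I'll refit without the empty depth readings.

Run:
```python
import numpy as np,cv2
from h import *
np.set_printoptions(precision=4,suppress=True)
c=np.load("scene0.npz");P=cloud(c);f=c["frame"].astype(int);z=P[...,2]
m=np.zeros(z.shape,bool);m[155:225,262:360]=1
m&=(f[...,2]>f[...,0]+4)&(f[...,1]-f[...,0]<40)&(z>.03)
nl,lab,st,cen=cv2.connectedComponentsWithStats(m.astype(np.uint8))
Q0=[];
for i in range(1,nl):
    if st[i,4]<60: continue
    Q=P[(lab==i)&(c["depth"]>0)&(z<.3)]
    for _ in range(4):
        U,S,V=np.linalg.svd(Q-Q.mean(0),full_matrices=False);n=V[2]*np.sign(V[2][0]);d=(Q-Q.mean(0))@n;k=abs(d)<max(.005,2*d.std())
        Q=Q[k]
    print("n",n,"yaw",np.degrees(np.arctan2(n[1],n[0])),"tilt",np.degrees(np.arcsin(n[2])),"rms",d.std(),len(Q))
    C=Q.mean(0)
    # pixel rays of whole blob onto plane
    v,u=np.nonzero(lab==i);K=c["K"];r=np.c_[(u-K[0,2])/K[0,0],(v-K[1,2])/K[1,1],np.ones(len(u))]@c["R"]
    o=-c["R"].T@c["t"];X=o+r*(((C-o)@n)/(r@n))[:,None]
    yv=np.cross([0,0,1],n);yv/=np.linalg.norm(yv);zv=np.cross(n,yv)
    uv=np.c_[(X-C)@yv,(X-C)@zv]
    lo=uv[uv[:,1]<np.median(uv[:,1])]
    print("rect",cv2.minAreaRect((uv*1000).astype(np.float32)),"y lo/hi low half",np.percentile(lo[:,0],[1,99]),"z",np.percentile(uv[:,1],[.3,99.7]))
    y0=np.percentile(lo[:,0],[1,99]).mean();z1=np.percentile(uv[:,1],99.7)
    top=C+y0*yv+z1*zv; print("top mid (face)",top,"foot mid (body)",top-.13*zv-.005*n,"yv",yv,"zv",zv)
```

```text
n [ 0.8043 -0.1512  0.5747] yaw -10.645163400606842 tilt 35.080811338387704 rms 0.001979214086729493 1096
rect ((0.52362060546875, 3.6340484619140625), (89.72866821289062, 130.2913360595703), 0.29693394899368286) y lo/hi low half [-0.0432  0.0436] z [-0.0613  0.0675]
top mid (face) [0.5198 0.0474 0.1539] foot mid (body) [0.5892 0.0343 0.0446] yv [ 0.1847  0.9828 -0.    ] zv [-0.5648  0.1062  0.8183]
n [ 0.8052 -0.1383  0.5766] yaw -9.745777228084268 tilt 35.21381761148736 rms 0.0019170035385407435 1057
rect ((4.666362762451172, 5.517036437988281), (88.11299133300781, 130.68588256835938), 0.14996647834777832) y lo/hi low half [-0.0386  0.0479] z [-0.0594  0.0705]
top mid (face) [ 0.4957 -0.0836  0.1546] foot mid (body) [ 0.5655 -0.0956  0.0455] yv [ 0.1693  0.9856 -0.    ] zv [-0.5683  0.0976  0.817 ]
```

```bash
cat > go.py <<'E'
# remaining tool-axis shift (cm) and turn (rad) to a target: foot point of plate axes (yaw, lean deg), up the plate, along width
import sys,numpy as np
from scipy.spatial.transform import Rotation as Ro
from bench import ctrl
np.set_printoptions(precision=3,suppress=True)
def axes(yaw,lean):  # plate axes x,y,z; lean = top towards robot
    return Ro.from_euler('zy',[yaw,-lean],degrees=True).as_matrix()
def delta(tcp,yaw,lean,sign=None):
    o=ctrl.get_obs();q=o["eef_rot"];R=Ro.from_quat([*q[1:],q[0]])
    A=axes(yaw,lean);out=[]
    for s in (1,-1):
        T=np.c_[s*A[:,0],-s*A[:,1],-A[:,2]];out.append((R.inv()*Ro.from_matrix(T)).as_rotvec())
    k=np.argmin([np.linalg.norm(v) for v in out]); 
    if sign: k=0 if sign>0 else 1
    d=np.array(tcp)-o["eef_pos"];s=(1,-1)[k]
    T=np.c_[s*A[:,0],-s*A[:,1],-A[:,2]]
    print("t",o["time_s"],"tcp",o["eef_pos"],"q",o["q"],"F",o["wrist_force"],"open",o["opening"])
    print("sign",s,"turn",out[k],"alt",out[1-k],"| shift cm now-axes",R.inv().apply(d)*100,"after-turn axes",T.T@d*100)
def tcp_for(foot,yaw,lean,y,z):
    return np.array(foot)+axes(yaw,lean)@[0,y,z]
BROK=[.5655,-.0956,.0455];ARCH=[.5892,.0343,.0446]
E
python3 - <<'E'
from go import *
t=tcp_for(BROK,-10.2,35,-.015,.19);print(t);delta(t,-10.2,35)
E
```

```text
[ 0.454 -0.11   0.2  ]
t 0.1 tcp [ 0.246 -0.519  0.23 ] q [-1.335  0.182  1.608 -0.     1.354 -0.206] F [ 0.527 -0.099 -0.153] open 1.0020489432918647
sign 1 turn [-1.037 -0.308 -1.053] alt [-0.341  1.149  1.779] | shift cm now-axes [-28.043   3.139  36.342] after-turn axes [  7.836 -42.96   14.492]
```

The tool's approach axis is y, so I'll correct the frame.

```bash
sed -i 's/np.c_\[s\*A\[:,0\],-s\*A\[:,1\],-A\[:,2\]\]/np.c_[s*A[:,0],-A[:,2],s*A[:,1]]/' go.py
python3 - <<'E'
from go import *
t=tcp_for(BROK,-10.2,35,-.015,.19);print(t);delta(t,-10.2,35)
E
```

```text
[ 0.454 -0.11   0.2  ]
t 0.1 tcp [ 0.246 -0.519  0.23 ] q [-1.335  0.182  1.608 -0.     1.354 -0.206] F [ 0.527 -0.099 -0.153] open 1.0020489432918647
sign 1 turn [ 0.384 -0.921 -0.505] alt [0.595 2.109 0.454] | shift cm now-axes [-28.043   3.139  36.342] after-turn axes [ 7.836 14.492 42.96 ]
```

```bash
python3 -m jog '[[[0,0,0],[0.038,-0.092,-0.05],5],[[0,0,0],[0.038,-0.092,-0.05],5],[[0,0,0],[0.038,-0.092,-0.05],5],[[0,0,0],[0.038,-0.092,-0.05],5],[[0,0,0],[0.038,-0.092,-0.05],5],[[0,0,0],[0.038,-0.092,-0.05],5],[[0,0,0],[0.038,-0.092,-0.05],5],[[0,0,0],[0.038,-0.092,-0.05],5],[[0,0,0],[0.038,-0.092,-0.05],5],[[0,0,0],[0.038,-0.092,-0.05],5]]'
python3 - <<'E'
from go import *
t=tcp_for(BROK,-10.2,35,-.015,.19);delta(t,-10.2,35)
E
```

```text
time_s: 0.93
eef_pos: [0.2487, -0.5162, 0.2291]
eef_rot: [0.689, -0.653, -0.174, -0.261]
wrist_force: [0.2, 0.3, -0.8]
opening: 0.587
t 0.9333 tcp [ 0.249 -0.516  0.229] q [-1.681  0.133  1.797  0.64   1.355 -1.739] F [ 0.249  0.261 -0.83 ] open 0.587325137574866
sign 1 turn [-0.013  0.045  0.016] alt [ 0.025 -3.096  0.02 ] | shift cm now-axes [ 9.423 14.893 42.05 ] after-turn axes [ 7.733 14.208 42.627]
```

```bash
python3 -m jog '[[[0.65,1.2,3.6],[0,0.015,0.005],5],[[0.65,1.2,3.6],[0,0.015,0.005],5],[[0.65,1.2,3.6],[0,0.015,0.005],5],[[0.65,1.2,3.6],[0,0,0],5],[[0.65,1.2,3.6],[0,0,0],5],[[0.65,1.2,3.6],[0,0,0],5],[[0.65,1.2,3.6],[0,0,0],5],[[0.65,1.2,3.6],[0,0,0],5],[[0.65,1.2,3.6],[0,0,0],5],[[0.65,1.2,3.6],[0,0,0],5],[[0.65,1.2,3.6],[0,0,0],5],[[0.65,1.2,3.0],[0,0,0],5]]'
python3 - <<'E'
from go import *
from bench import imaging
import cv2
t=tcp_for(BROK,-10.2,35,-.015,.19);delta(t,-10.2,35)
a=imaging.camera("wrist");np.savez("w1.npz",**a);cv2.imwrite("pics/w1.png",a["frame"][:,:,::-1])
E
```

```text
time_s: 1.93
eef_pos: [0.4512, -0.0976, 0.1948]
eef_rot: [0.697, -0.644, -0.147, -0.28]
wrist_force: [-0.1, -0.2, 1.0]
opening: 0.587
t 1.9333 tcp [ 0.451 -0.098  0.195] q [-0.793 -0.47   2.375  0.585  0.873 -0.895] F [-0.067 -0.159  0.956] open 0.5870515102670637
sign 1 turn [-0.016 -0.024  0.005] alt [-0.008  3.117 -0.025] | shift cm now-axes [ 0.784 -0.226 -1.142] after-turn axes [ 0.755 -0.212 -1.164]
```

View pics/w1.png

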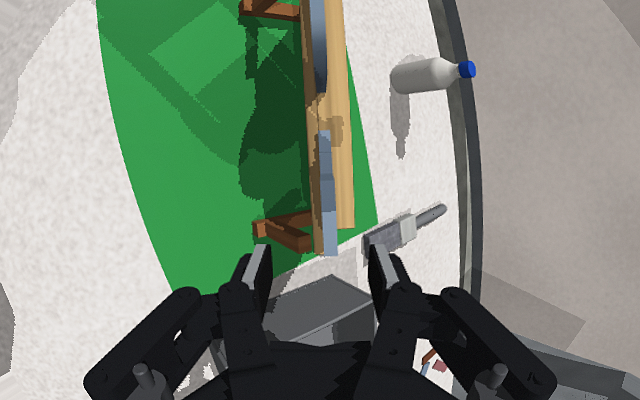

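The wrist view shows the broken plate edge-on, at columns 320–335 and rows 130–255, between the finger lines (270 and 370). I'll correct the offset and go in.

```bash
python3 -m jog '[[[0.4,-0.1,-0.6],[-0.008,-0.012,0],5],[[0.4,-0.1,-0.6],[-0.008,-0.012,0],5],[[0,1.5,0],[0,0,0],5],[[0,1.5,0],[0,0,0],5],[[0,1.5,0],[0,0,0],5]]'
python3 - <<'E'
from go import *
t=tcp_for(BROK,-10.2,35,-.015,.09);delta(t,-10.2,35)
E
```

```text
time_s: 2.4
eef_pos: [0.485, -0.1041, 0.1647]
eef_rot: [0.69, -0.653, -0.162, -0.267]
wrist_force: [-0.4, 0.3, -0.5]
opening: 0.588
t 2.4 tcp [ 0.485 -0.104  0.165] q [-0.719 -0.289  2.33   0.63   0.714 -0.966] F [-0.446  0.321 -0.496] open 0.5882952585383703
sign 1 turn [-0.006  0.02   0.008] alt [ 0.013 -3.121  0.009] | shift cm now-axes [-0.443  5.373 -0.725] after-turn axes [-0.385  5.381 -0.701]
```

```bash
python3 -m jog '[[[-0.2,1.2,-0.4],[0,0.01,0.004],5],[[-0.2,1.2,-0.4],[0,0.01,0.004],5],[[0,1.2,0],[0,0,0],5],[[0,1.2,0],[0,0,0],5],[[0,0.8,0],[0,0,0],5],[[0,0,0],[0,0,0],5]]'
python3 - <<'E'
from go import *
t=tcp_for(BROK,-10.2,35,-.015,.09);delta(t,-10.2,35)
E
```

```text
time_s: 2.9
eef_pos: [0.5123, -0.1322, 0.1117]
eef_rot: [0.688, -0.655, -0.144, -0.278]
wrist_force: [-1.0, -0.4, -0.6]
opening: 0.585
t 2.9 tcp [ 0.512 -0.132  0.112] q [-0.709 -0.059  2.274  0.747  0.562 -1.079] F [-1.025 -0.446 -0.556] open 0.5853401426256527
sign 1 turn [ 0.013 -0.018 -0.001] alt [0.001 3.123 0.02 ] | shift cm now-axes [-0.132 -0.556  2.195] after-turn axes [-0.091 -0.528  2.204]
```

```bash
python3 -m jog '[[[0,0,0],[0,0,0],5],[[0,0,0],[0,0,0],5]]'
python3 - <<'E'
from go import *
t=tcp_for(BROK,-10.2,35,-.015,.09);delta(t,-10.2,35)
E
python3 -m jog '[[[0,-0.5,1],[0,0,0],5],[[0,0,1],[0,0,0],5],[[0,0,0],[0,0,0],5]]'
python3 - <<'E'
from go import *
t=tcp_for(BROK,-10.2,35,-.015,.09);delta(t,-10.2,35)
E
```

```text
time_s: 3.07
eef_pos: [0.5114, -0.1369, 0.1114]
eef_rot: [0.687, -0.655, -0.141, -0.28]
wrist_force: [-0.2, -0.0, -0.5]
opening: 0.589
t 3.0667 tcp [ 0.511 -0.137  0.111] q [-0.718 -0.057  2.272  0.746  0.564 -1.081] F [-0.248 -0.019 -0.531] open 0.5887181745064594
sign 1 turn [ 0.017 -0.023 -0.002] alt [0.002 3.118 0.026] | shift cm now-axes [-0.147 -0.545  2.671] after-turn axes [-0.084 -0.5    2.683]
time_s: 3.32
eef_pos: [0.5114, -0.1215, 0.1192]
eef_rot: [0.685, -0.656, -0.14, -0.283]
wrist_force: [-0.7, 0.7, -0.1]
opening: 0.588
t 3.3167 tcp [ 0.511 -0.122  0.119] q [-0.679 -0.093  2.284  0.704  0.556 -1.001] F [-0.675  0.652 -0.093] open 0.58807963423178
sign 1 turn [ 0.022 -0.028  0.001] alt [-0.001  3.114  0.034] | shift cm now-axes [-0.292  0.118  1.082] after-turn axes [-0.262  0.142  1.086]
```

```bash
python3 -m jog '[[[-0.25,0.1,0.6],[0.01,-0.014,0],5],[[0,0,0.3],[0.01,-0.014,0],5],[[0,0,0],[0,0,0],5],[[0,0,0],[0,0,0],5]]'
python3 - <<'E'
from go import *
t=tcp_for(BROK,-10.2,35,-.015,.09);delta(t,-10.2,35)
E
```

```text
time_s: 3.65
eef_pos: [0.5118, -0.1137, 0.1197]
eef_rot: [0.689, -0.654, -0.155, -0.272]
wrist_force: [0.9, 0.6, -0.3]
opening: 0.584
t 3.65 tcp [ 0.512 -0.114  0.12 ] q [-0.678 -0.096  2.289  0.73   0.569 -1.054] F [ 0.914  0.589 -0.27 ] open 0.5836444216458281
sign 1 turn [0.002 0.005 0.004] alt [ 0.006 -3.137 -0.004] | shift cm now-axes [-0.181  0.156  0.304] after-turn axes [-0.182  0.158  0.302]
```

```bash
python3 -m jog '[[[-0.1,0,0],[0,0,0],0],[[0,0,0],[0,0,0],0],[[0,0,0],[0,0,0],0],[[0,0,0],[0,0,0],0],[[0,0,0],[0,0,0],0],[[0,0,0],[0,0,0],0],[[0,0,0],[0,0,0],0],[[0,0,0],[0,0,0],0]]'
python3 -m jog '[[[0,-1,0],[0,0,0],0],[[0,-2,0],[0,0,0],0],[[0,-2,0],[0,0,0],0],[[0,-3,0],[0,0,0],0],[[0,-3,0],[0,0,0],0],[[0,-3,0],[0,0,0],0]]'
python3 - <<'E'
from go import *
t=[.4,-.16,.30];delta(t,-7,0)
E
```

```text
time_s: 4.32
eef_pos: [0.5106, -0.1142, 0.119]
eef_rot: [0.689, -0.654, -0.155, -0.271]
wrist_force: [-1.7, -0.2, 1.2]
opening: 0.109
time_s: 4.82
eef_pos: [0.4275, -0.1122, 0.2318]
eef_rot: [0.691, -0.653, -0.151, -0.269]
wrist_force: [0.5, -1.0, -2.2]
opening: 0.112
t 4.8167 tcp [ 0.427 -0.112  0.232] q [-0.88  -0.593  2.357  0.538  1.032 -0.903] F [ 0.45  -0.967 -2.218] open 0.11188265902200158
sign 1 turn [-0.091 -0.052  0.599] alt [-0.911  2.949 -0.139] | shift cm now-axes [ 2.435 -7.175 -4.411] after-turn axes [-2.145 -6.817 -5.079]
```

```bash
python3 -m jog '[[[0,0,-0.5],[-0.015,-0.009,0.1],0],[[0,0,-1],[-0.015,-0.009,0.1],0],[[0,0,-1],[-0.015,-0.009,0.1],0],[[0,0,-1],[-0.015,-0.009,0.1],0],[[0,0,-1],[-0.015,-0.009,0.1],0],[[0,0,-1],[-0.015,-0.009,0.1],0],[[0,0,0],[0,0,0],0]]'
python3 - <<'E'
from go import *
t=[.47,-.331,.24];delta(t,-7,0)
E
```

```text
time_s: 5.4
eef_pos: [0.4152, -0.1752, 0.2462]
eef_rot: [-0.693, 0.718, -0.047, 0.048]
wrist_force: [-0.0, -0.3, -3.6]
opening: 0.106
t 5.4 tcp [ 0.415 -0.175  0.246] q [-0.643 -0.131  1.895 -0.03   1.358 -0.502] F [-0.037 -0.265 -3.6  ] open 0.10587536123296307
sign 1 turn [ 0.035 -0.013  0.003] alt [-0.004  3.128  0.054] | shift cm now-axes [  7.522   1.157 -14.665] after-turn axes [  7.335   0.624 -14.792]
```

```bash
python3 -m jog '[[[1.2,0.1,-2.5],[0.007,0,0],0],[[1.2,0.1,-2.5],[0.007,0,0],0],[[1.2,0.1,-2.5],[0.007,0,0],0],[[1.2,0.1,-2.5],[0.007,0,0],0],[[1.2,0.1,-2.5],[0.007,0,0],0],[[1.2,0.1,-2],[0,0,0],0],[[0,0,0],[0,0,0],0]]'
python3 - <<'E'
from go import *
t=[.47,-.331,.11];delta(t,-7,0)
E
```

```text
time_s: 5.98
eef_pos: [0.4685, -0.3278, 0.2346]
eef_rot: [0.711, -0.701, 0.043, -0.049]
wrist_force: [-0.3, -0.1, -3.0]
opening: 0.112
t 5.9833 tcp [ 0.468 -0.328  0.235] q [-0.827  0.171  1.612  0.017  1.362 -0.701] F [-0.31  -0.058 -2.983] open 0.11194169429738911
sign 1 turn [-0.015 -0.007  0.008] alt [-0.012  3.134 -0.023] | shift cm now-axes [ 0.096 12.459 -0.485] after-turn axes [ 0.191 12.463 -0.303]
```

```bash
python3 -m jog '[[[0,2,-0.3],[-0.01,0,0],0],[[0,2,0],[0,0,0],0],[[0,2,0],[0,0,0],0],[[0,2,0],[0,0,0],0],[[0,2,0],[0,0,0],0],[[0,1.5,0],[0,0,0],0],[[0,0.5,0],[0,0,0],0],[[0,0,0],[0,0,0],0]]'
python3 - <<'E'
from go import *
from bench import imaging
import cv2
t=[.47,-.331,.11];delta(t,-7,0)
a=imaging.camera("scene");cv2.imwrite("pics/s2.png",cv2.resize(a["frame"][120:280,150:390,::-1],None,fx=3,fy=3))
E
```

```text
time_s: 6.65
eef_pos: [0.4661, -0.324, 0.1074]
eef_rot: [0.71, -0.701, 0.041, -0.054]
wrist_force: [-0.0, 0.4, -3.1]
opening: 0.111
t 6.65 tcp [ 0.466 -0.324  0.107] q [-0.829  0.301  1.732  0.023  1.104 -0.704] F [-0.041  0.409 -3.052] open 0.11112383565818786
sign 1 turn [-0.013 -0.013  0.017] alt [-0.027  3.128 -0.02 ] | shift cm now-axes [ 0.486 -0.259 -0.634] after-turn axes [ 0.473 -0.259 -0.643]
```

View pics/s2.png

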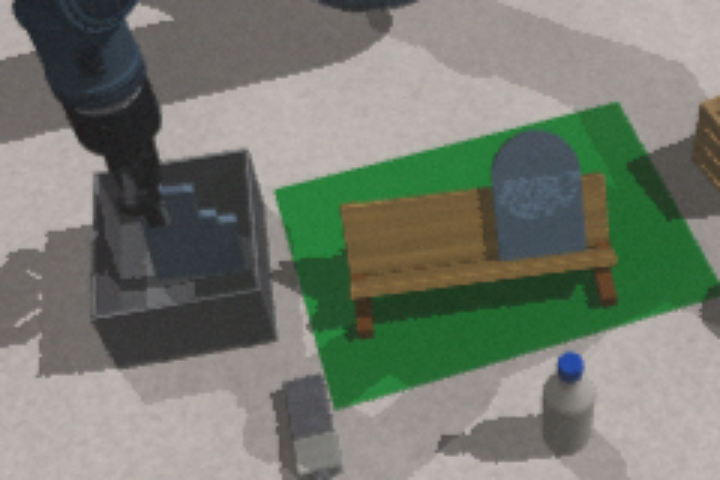

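The broken plate is inside the tub walls, at about (190,235) in the crop. I'll release it and go up.

```bash
python3 -m jog '[[[0,0,0],[0,0,0],3],[[0,0,0],[0,0,0],5],[[0,0,0],[0,0,0],5],[[0,0,0],[0,0,0],5],[[0,0,0],[0,0,0],5],[[0,-2,0],[0,0,0],5],[[0,-3,0],[0,0,0],5],[[0,-3,0],[0,0,0],5],[[0,-3,0],[0,0,0],5],[[0,-3,0],[0,0,0],5]]'
python3 - <<'E'
from go import *
t=tcp_for(ARCH,-10.4,35,0,.20);print(t);delta(t,-10.4,35)
E
```

```text
time_s: 7.53
eef_pos: [0.463, -0.3246, 0.2546]
eef_rot: [0.71, -0.701, 0.041, -0.055]
wrist_force: [0.3, -0.4, -0.1]
opening: 0.587
[0.474 0.034 0.208]
t 7.5333 tcp [ 0.463 -0.325  0.255] q [-0.834  0.133  1.614  0.023  1.389 -0.703] F [ 0.31  -0.4   -0.066] open 0.5873500160646413
sign 1 turn [ 0.083  0.042 -0.584] alt [-0.893 -2.966 -0.126] | shift cm now-axes [-3.795  5.031 35.65 ] after-turn axes [-8.164  4.441 34.99 ]
```

```bash
python3 -m jog '[[[-0.4,0,3.5],[0,0,0],5],[[-0.4,0,3.5],[0,0,0],5],[[-0.4,0,3.5],[0,0,0],5],[[-0.4,0,3.5],[0,0,0],5],[[-0.4,0,3.5],[0,0,0],5],[[-0.4,0,3.5],[0,0,0],5],[[-0.4,0,3.5],[0,0,0],5],[[-0.4,0,3.5],[0,0,0],5],[[-0.4,0,3],[0,0,0],5],[[0,0,2],[0,0,0],5],[[0,0,0],[0,0,0],5]]'
python3 -m jog '[[[0,0,0],[0.014,0.007,-0.097],5],[[0,0,0],[0.014,0.007,-0.097],5],[[0,0,0],[0.014,0.007,-0.097],5],[[0,0,0],[0.014,0.007,-0.097],5],[[0,0,0],[0.014,0.007,-0.097],5],[[0,0,0],[0.014,0.007,-0.097],5],[[0,0,0],[0,0,0],5]]'
python3 - <<'E'
from go import *
t=tcp_for(ARCH,-10.4,35,0,.20);delta(t,-10.4,35)
E
```

```text
time_s: 8.45
eef_pos: [0.4786, 0.0138, 0.2736]
eef_rot: [-0.703, 0.707, -0.031, 0.069]
wrist_force: [0.3, -0.2, -0.2]
opening: 0.588
time_s: 9.03
eef_pos: [0.4811, 0.0116, 0.2756]
eef_rot: [0.677, -0.654, -0.173, -0.292]
wrist_force: [-0.5, -0.3, -0.1]
opening: 0.587
t 9.0333 tcp [0.481 0.012 0.276] q [-0.36  -0.579  2.286  0.274  0.809 -0.306] F [-0.484 -0.259 -0.113] open 0.5870640664160389
sign 1 turn [0.014 0.011 0.062] alt [ 0.097 -3.129 -0.022] | shift cm now-axes [-5.021  4.805  1.559] after-turn axes [-4.73   5.128  1.439]
```

```bash
python3 -m jog '[[[-1.6,0,0.5],[0.005,0.004,0.02],5],[[-1.6,0,0.5],[0.005,0.004,0.02],5],[[-1.6,0,0.4],[0,0,0.02],5],[[0,2,0],[0,0,0],5],[[0,2,0],[0,0,0],5],[[0,1,0],[0,0,0],5],[[0,0,0],[0,0,0],5]]'
python3 - <<'E'
from go import *
t=tcp_for(ARCH,-10.4,35,0,.20);delta(t,-10.4,35)
E
```

```text
time_s: 9.62
eef_pos: [0.4752, 0.031, 0.212]
eef_rot: [0.687, -0.657, -0.151, -0.272]
wrist_force: [-0.1, -0.1, -0.9]
opening: 0.586
t 9.6167 tcp [0.475 0.031 0.212] q [-0.293 -0.467  2.332  0.243  0.7   -0.253] F [-0.074 -0.082 -0.913] open 0.5857682257001462
sign 1 turn [ 0.011  0.004 -0.   ] alt [-0.001 -3.137 -0.018] | shift cm now-axes [-0.323  0.249  0.277] after-turn axes [-0.325  0.252  0.273]
```

Now I'll go 10.7 cm forward to put the TCP 92 mm up the plate.

```bash
python3 -m jog '[[[-0.3,1.5,0.2],[0.005,0,0],5],[[0,1.5,0],[0,0,0],5],[[0,1.5,0],[0,0,0],5],[[0,1.5,0],[0,0,0],5],[[0,1.5,0],[0,0,0],5],[[0,1,0],[0,0,0],5],[[0,0,0],[0,0,0],5]]'
python3 - <<'E'
from go import *
t=tcp_for(ARCH,-10.4,35,0,.092);delta(t,-10.4,35)
E
```

```text
time_s: 10.2
eef_pos: [0.5268, 0.0344, 0.1432]
eef_rot: [0.689, -0.656, -0.152, -0.268]
wrist_force: [-0.1, 0.5, -0.4]
opening: 0.582
t 10.2 tcp [0.527 0.034 0.143] q [-0.244 -0.156  2.274  0.313  0.451 -0.315] F [-0.142  0.511 -0.448] open 0.5824200108347186
sign 1 turn [ 0.004  0.011 -0.005] alt [-0.008 -3.13  -0.007] | shift cm now-axes [-0.526  2.461 -0.089] after-turn axes [-0.538  2.458 -0.105]
```

```bash
python3 -m jog '[[[-0.5,0.8,0],[0,0.01,0],5],[[0,0.8,0],[0,0,0],5],[[0,0.6,0],[0,0,0],5],[[0,0,0],[0,0,0],5],[[0,0,0],[0,0,0],5]]'
python3 - <<'E'
from go import *
t=tcp_for(ARCH,-10.4,35,0,.092);delta(t,-10.4,35)
E
```

```text
time_s: 10.62
eef_pos: [0.5373, 0.0361, 0.1251]
eef_rot: [0.691, -0.654, -0.149, -0.269]
wrist_force: [-0.3, -0.5, 1.1]
opening: 0.579
t 10.6167 tcp [0.537 0.036 0.125] q [-0.234 -0.084  2.258  0.345  0.398 -0.335] F [-0.284 -0.461  1.107] open 0.5788195731059275
sign 1 turn [ 0.002  0.004 -0.007] alt [-0.011 -3.138 -0.003] | shift cm now-axes [-0.328  0.372 -0.246] after-turn axes [-0.33   0.369 -0.248]
```

```bash
python3 -m jog '[[[-0.3,0.3,-0.2],[0,0,0],5],[[0,0,0],[0,0,0],0],[[0,0,0],[0,0,0],0],[[0,0,0],[0,0,0],0],[[0,0,0],[0,0,0],0],[[0,0,0],[0,0,0],0],[[0,0,0],[0,0,0],0],[[0,0,0],[0,0,0],0],[[0,0,0],[0,0,0],0]]'
python3 - <<'E'
from go import *
t=tcp_for(ARCH,-10.4,35,0,.092);delta(t,-10.4,35)
E
```

```text
time_s: 11.37
eef_pos: [0.5364, 0.0345, 0.1227]
eef_rot: [0.691, -0.654, -0.151, -0.269]
wrist_force: [0.3, -0.5, -1.4]
opening: 0.109
t 11.3667 tcp [0.536 0.035 0.123] q [-0.239 -0.082  2.264  0.361  0.39  -0.358] F [ 0.301 -0.494 -1.363] open 0.10886504458992155
sign 1 turn [ 0.002  0.006 -0.005] alt [-0.008 -3.136 -0.002] | shift cm now-axes [-0.144  0.225 -0.05 ] after-turn axes [-0.145  0.224 -0.051]
```

```bash
python3 -m jog '[[[0,-0.8,0],[0,0,0],0],[[0,-1.5,0],[0,0,0],0],[[0,-2,0],[0,0,0],0],[[0,-2.5,0],[0,0,0],0],[[0,-2.5,0],[0,0,0],0],[[0,-2.5,0],[0,0,0],0],[[0,-2,0],[0,0,0],0],[[0,-1,0],[0,0,0],0],[[0,0,0],[0,0,0],0]]'
python3 - <<'E'
from go import *
t=[.51,.346,.25];delta(t,8.5,5)
E
```

```text
time_s: 12.12
eef_pos: [0.4484, 0.0341, 0.2485]
eef_rot: [0.69, -0.655, -0.15, -0.27]
wrist_force: [0.9, -0.3, -1.1]
opening: 0.108
t 12.1167 tcp [0.448 0.034 0.249] q [-0.321 -0.619  2.336  0.235  0.858 -0.247] F [ 0.881 -0.279 -1.146] open 0.10777736755713135
sign 1 turn [-0.004 -0.318  0.52 ] alt [-0.732  2.731 -0.006] | shift cm now-axes [-0.401  3.273 31.62 ] after-turn axes [10.688  0.39  29.939]
```

```bash
python3 -m jog '[[[0,0,0],[0,-0.04,0.06],0],[[0,-0.5,0.5],[0,-0.056,0.09],0],[[0,-0.5,1],[0,-0.056,0.09],0],[[0,0,1],[0,-0.056,0.09],0],[[0,0,1],[0,-0.056,0.09],0],[[0,0,1],[0,-0.05,0.08],0],[[0,0,0],[0,0,0],0]]'
python3 - <<'E'
from go import *
t=[.519,.346,.25];delta(t,8.5,5)
E
```

```text
time_s: 12.7
eef_pos: [0.4424, 0.0803, 0.2525]
eef_rot: [-0.702, 0.707, 0.083, -0.026]
wrist_force: [-0.9, -0.4, -2.1]
opening: 0.106
t 12.7 tcp [0.442 0.08  0.252] q [-0.091 -0.194  1.938  0.007  1.316 -0.247] F [-0.878 -0.404 -2.141] open 0.106163236397528
sign 1 turn [-0.     0.007 -0.006] alt [-0.01  -3.135  0.001] | shift cm now-axes [11.633  0.849 25.076] after-turn axes [11.453  0.912 25.156]
```

```bash
python3 -m jog '[[[0.7,0,1.5],[0,0,0],0],[[1.15,0,2.5],[0,0,0],0],[[1.15,0,2.5],[0,0,0],0],[[1.15,0,2.5],[0,0,0],0],[[1.15,0,2.5],[0,0,0],0],[[1.15,0,2.5],[0,0,0],0],[[1.15,0,2.5],[0,0,0],0],[[1.15,0,2.5],[0,0,0],0],[[1.15,0,2.5],[0,0,0],0],[[0.8,0,2],[0,0,0],0],[[0.3,0,1],[0,0,0],0],[[0,0,0],[0,0,0],0]]'
python3 - <<'E'
from go import *
import cv2
from bench import imaging
t=[.519,.346,.25];delta(t,8.5,5)
a=imaging.camera("side");np.savez("side3.npz",**a);A=a["frame"][160:390,170:370,::-1]
b=imaging.camera("scene");np.savez("scene3.npz",**b);B=b["frame"][60:290,180:470,::-1]
cv2.imwrite("pics/s3.png",cv2.resize(np.hstack([A,B]),None,fx=1.6,fy=1.6))
E
```

```text
time_s: 13.7
eef_pos: [0.5151, 0.3481, 0.2406]
eef_rot: [0.705, -0.705, -0.078, 0.022]
wrist_force: [-1.0, -0.9, -2.4]
opening: 0.108
t 13.7 tcp [0.515 0.348 0.241] q [ 0.418  0.228  1.534 -0.028  1.304  0.282] F [-1.046 -0.872 -2.43 ] open 0.10841028665553382
sign 1 turn [-0.007 -0.007 -0.006] alt [ 0.01   3.135 -0.011] | shift cm now-axes [ 0.434 -0.904 -0.273] after-turn axes [ 0.438 -0.899 -0.282]
```

View pics/s3.png

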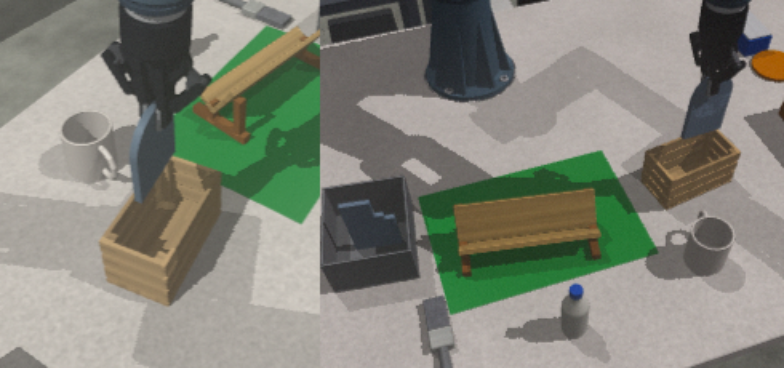

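The arch hangs over the crate, in the left half at (152,150). The broken plate lies in the tub at (370,225). I'll check the held plate's foot in depth before lowering.

Run:
```python
from go import *
from h import *
cr=np.array([.5167,.346]);c_,s_=np.cos(np.radians(8.5)),np.sin(np.radians(8.5))
for n in("scene3","side3"):
    c=np.load(n+".npz");P=cloud(c);f=c["frame"].astype(int)
    d=P-[.515,.348,.2];m=(c["depth"]>0)&(np.hypot(d[...,0],d[...,1])<.12)&(P[...,2]>.125)&(P[...,2]<.22)&(f[...,2]>f[...,0]+8)
    Q=P[m];print(n,m.sum())
    if m.sum()<50: continue
    L=np.c_[(Q[:,:2]-cr)@[c_,s_],(Q[:,:2]-cr)@[-s_,c_],Q[:,2]]
    for lo,hi in((.145,.165),(.165,.185),(.185,.205)):
        k=L[(L[:,2]>lo)&(L[:,2]<hi)];print(lo,len(k),"x med",np.median(k[:,0]),"y",np.percentile(k[:,1],[3,97]))
    print("zmin",np.percentile(L[:,2],[0.5,2,5]))
```

```text
scene3 405
0.145 80 x med 0.009608619490909801 y [-0.041  0.041]
0.165 113 x med 0.008387550435277773 y [-0.04   0.042]
0.185 123 x med 0.006821965965851652 y [-0.039  0.045]
zmin [0.149 0.151 0.154]
side3 181
0.145 33 x med 0.002523325877993886 y [-0.04   0.048]
0.165 46 x med -2.982686044947058e-05 y [-0.041  0.051]
0.185 55 x med -0.0015807297491516076 y [-0.038  0.053]
zmin [0.145 0.149 0.153]
```

```bash
python3 -m jog '[[[0.2,1,-0.1],[0,0,0],0],[[0.1,1.5,-0.1],[0,0,0],0],[[0,2,0],[0,0,0],0],[[0,2,0],[0,0,0],0],[[0,2,0],[0,0,0],0],[[0,1.5,0],[0,0,0],0],[[0,1,0],[0,0,0],0],[[0,0.3,0],[0,0,0],0],[[0,0,0],[0,0,0],0]]'
python3 - <<'E'
from go import *
t=[.519,.346,.101];delta(t,8.5,5)
E
```

```text
time_s: 14.55
eef_pos: [0.5289, 0.3325, 0.121]
eef_rot: [-0.704, 0.706, 0.075, -0.016]
wrist_force: [-0.3, -0.8, -2.2]
opening: 0.108
t 14.55 tcp [0.529 0.333 0.121] q [ 0.387  0.359  1.625 -0.033  1.081  0.272] F [-0.313 -0.789 -2.167] open 0.10788751594835937
sign 1 turn [-0.003 -0.02  -0.005] alt [ 0.007  3.122 -0.005] | shift cm now-axes [-0.973  1.915  1.478] after-turn axes [-0.952  1.906  1.503]
```

```bash
python3 -m jog '[[[-0.4,0,0.5],[0,-0.01,0],0],[[-0.4,0.3,0.5],[0,-0.01,0],0],[[0,0.4,0.3],[0,0,0],0],[[0,0.4,0],[0,0,0],0],[[0,0.3,0],[0,0,0],0],[[0,0,0],[0,0,0],0]]'
python3 - <<'E'
from go import *
t=[.519,.346,.101];delta(t,8.5,5)
E
```

```text
time_s: 15.05
eef_pos: [0.5215, 0.3465, 0.1092]
eef_rot: [-0.704, 0.705, 0.085, -0.022]
wrist_force: [-0.1, -0.9, -1.3]
opening: 0.109
t 15.05 tcp [0.522 0.346 0.109] q [ 0.413  0.373  1.633 -0.035  1.052  0.278] F [-0.133 -0.889 -1.262] open 0.10860405048248017
sign 1 turn [-0.005  0.002  0.002] alt [ 0.004 -3.139  0.008] | shift cm now-axes [-0.33   0.796 -0.002] after-turn axes [-0.328  0.796  0.002]
```

```bash
python3 -m jog '[[[-0.1,0.3,0],[0,0,0],0],[[0,0.3,0],[0,0,0],0],[[0,0.2,0],[0,0,0],0],[[0,0,0],[0,0,0],0]]'
python3 -m jog '[[[0,0.15,0],[0,0,0],0],[[0,0,0],[0,0,0],0]]'
python3 - <<'E'
from go import *
t=[.519,.346,.101];delta(t,8.5,5)
E
```

```text
time_s: 15.38
eef_pos: [0.523, 0.3469, 0.1043]
eef_rot: [-0.704, 0.705, 0.086, -0.021]
wrist_force: [0.5, -0.5, -1.8]
opening: 0.104
time_s: 15.55
eef_pos: [0.5238, 0.347, 0.104]
eef_rot: [-0.704, 0.705, 0.087, -0.02]
wrist_force: [-0.5, -0.4, -0.5]
opening: 0.109
t 15.55 tcp [0.524 0.347 0.104] q [ 0.413  0.382  1.634 -0.037  1.038  0.279] F [-0.499 -0.436 -0.525] open 0.10914562946434254
sign 1 turn [-0.005  0.003  0.007] alt [ 0.012 -3.138  0.008] | shift cm now-axes [-0.517  0.257 -0.022] after-turn axes [-0.515  0.261 -0.022]
```

```bash
python3 -m jog '[[[-0.1,0.3,0],[0,0,0],0],[[-0.1,0.3,0],[0,0,0],0],[[0,0,0],[0,0,0],0]]'
python3 -m jog '[[[0,0.2,0],[0,0,0],0],[[0,0.2,0],[0,0,0],0],[[0,0,0],[0,0,0],0]]'
```

```text
time_s: 15.8
eef_pos: [0.5256, 0.3469, 0.1044]
eef_rot: [-0.704, 0.704, 0.089, -0.018]
wrist_force: [1.0, -0.2, -2.3]
opening: 0.109
time_s: 16.05
eef_pos: [0.5277, 0.3471, 0.104]
eef_rot: [0.704, -0.704, -0.091, 0.017]
wrist_force: [-0.1, 1.1, -0.1]
opening: 0.107
```

```bash
python3 -m jog '[[[-0.4,0.5,0],[0,0,0],0],[[0,0,0],[0,0,0],0]]'
python3 - <<'E'
from go import *
import cv2
from bench import imaging
t=[.519,.346,.101];delta(t,8.5,5)
a=imaging.camera("side");A=a["frame"][200:370,190:360,::-1]
b=imaging.camera("scene");B=b["frame"][70:240,350:480,::-1]
cv2.imwrite("pics/s4.png",cv2.resize(np.hstack([A,B]),None,fx=2.5,fy=2.5))
E
```

```text
time_s: 16.22
eef_pos: [0.529, 0.3469, 0.1043]
eef_rot: [0.704, -0.704, -0.094, 0.013]
wrist_force: [-0.3, 0.9, -1.6]
opening: 0.106
t 16.2167 tcp [0.529 0.347 0.104] q [ 0.412  0.379  1.639 -0.044  1.015  0.281] F [-0.343  0.89  -1.629] open 0.10648029938500994
sign 1 turn [-0.005  0.003  0.029] alt [ 0.045 -3.138  0.008] | shift cm now-axes [-1.036  0.211  0.065] after-turn axes [-1.03   0.241  0.063]
```

View pics/s4.png

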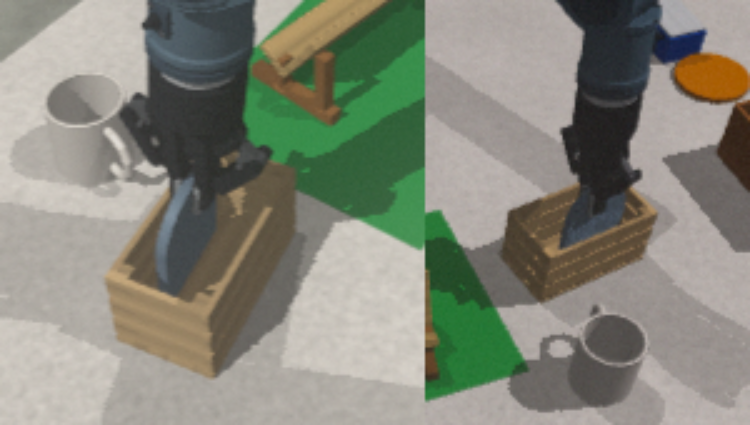

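```bash
python3 -m jog '[[[-0.8,0.7,0],[0,0,0.03],0],[[-0.4,0.3,0],[0,0,0.02],0],[[0,0,0],[0,0,0],0]]'
python3 - <<'E'
from go import *
t=[.519,.346,.101];delta(t,8.5,5)
E
```

```text
time_s: 16.57
eef_pos: [0.5312, 0.3467, 0.1043]
eef_rot: [0.705, -0.704, -0.086, 0.02]
wrist_force: [-1.3, -0.4, -2.4]
opening: 0.11
t 16.5667 tcp [0.531 0.347 0.104] q [ 0.406  0.393  1.618 -0.034  1.043  0.271] F [-1.267 -0.394 -2.373] open 0.11021384241636861
sign 1 turn [-0.007  0.002  0.006] alt [ 0.01  -3.14   0.011] | shift cm now-axes [-1.245  0.213  0.118] after-turn axes [-1.244  0.22   0.117]
```

```bash
python3 -m jog '[[[-0.5,-1,0],[0,0,0],0],[[-0.7,-0.5,0],[0,0,0],0],[[0,0,0],[0,0,0],0],[[0,0,0],[0,0,0],0]]'
python3 - <<'E'
from go import *
t=[.519,.346,.101];delta(t,8.5,5)
E
```

```text
time_s: 16.9
eef_pos: [0.5138, 0.3437, 0.1149]
eef_rot: [-0.704, 0.705, 0.083, -0.023]
wrist_force: [0.1, -0.8, -1.3]
opening: 0.107
t 16.9 tcp [0.514 0.344 0.115] q [ 0.413  0.351  1.65  -0.033  1.06   0.278] F [ 0.122 -0.843 -1.33 ] open 0.10662722223540944
sign 1 turn [-0.006  0.002 -0.001] alt [-0.001 -3.14   0.009] | shift cm now-axes [0.433 1.432 0.162] after-turn axes [0.431 1.432 0.171]
```

It moves freely when raised, so the foot was already on the floor at TCP z of about 0.104. I'll lower to that height again and open.

```bash
python3 -m jog '[[[0.3,0.4,0.1],[0,0,0],0],[[0,0.4,0],[0,0,0],0],[[0,0.3,0],[0,0,0],0],[[0,0,0],[0,0,0],0]]'
python3 - <<'E'
from go import *
t=[.519,.346,.104];delta(t,8.5,5)
E
```

```text
time_s: 17.23
eef_pos: [0.5167, 0.3453, 0.1036]
eef_rot: [-0.704, 0.705, 0.084, -0.024]
wrist_force: [-4.0, -1.7, 6.3]
opening: 0.106
t 17.2333 tcp [0.517 0.345 0.104] q [ 0.414  0.374  1.645 -0.034  1.044  0.278] F [-4.007 -1.722  6.299] open 0.10629016625761398
sign 1 turn [-0.005  0.003 -0.002] alt [-0.003 -3.138  0.008] | shift cm now-axes [ 0.236 -0.019  0.032] after-turn axes [ 0.236 -0.018  0.033]
```

```bash
python3 -m jog '[[[0,0,0],[0,0,0],1.5],[[0,0,0],[0,0,0],2],[[0,0,0],[0,0,0],2.5],[[0,0,0],[0,0,0],3],[[0,0,0],[0,0,0],3.5],[[0,0,0],[0,0,0],4],[[0,0,0],[0,0,0],4.5],[[0,0,0],[0,0,0],5],[[0,0,0],[0,0,0],5],[[0,0,0],[0,0,0],5]]'
python3 - <<'E'
from go import *
from h import *
from bench import imaging
delta([.519,.346,.104],8.5,5)
a=imaging.camera("side");A=a["frame"][200:370,190:360,::-1]
b=imaging.camera("scene");B=b["frame"][70:240,350:480,::-1]
cv2.imwrite("pics/s5.png",cv2.resize(np.hstack([A,B]),None,fx=2.5,fy=2.5))
E
```

```text
time_s: 18.07
eef_pos: [0.5168, 0.3453, 0.1016]
eef_rot: [-0.704, 0.705, 0.083, -0.024]
wrist_force: [-1.2, -0.9, -0.7]
opening: 0.586
t 18.0667 tcp [0.517 0.345 0.102] q [ 0.414  0.378  1.645 -0.034  1.042  0.278] F [-1.184 -0.946 -0.667] open 0.5860200763092152
sign 1 turn [-0.005  0.003 -0.004] alt [-0.005 -3.138  0.007] | shift cm now-axes [ 0.246 -0.225  0.036] after-turn axes [ 0.247 -0.224  0.035]
```

View pics/s5.png

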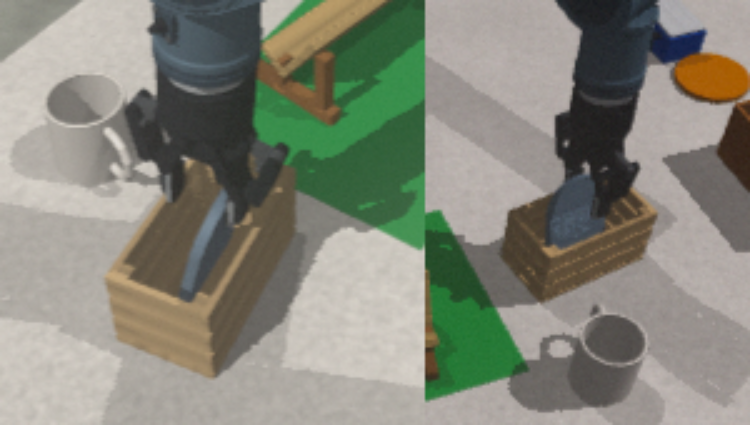

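The plate leans on the robot-side finger with its foot on the crate floor. I'll ease it towards the near wall, then lift away.

```bash
python3 -m jog '[[[-0.4,-0.1,0],[0,0,0],5],[[-0.4,-0.1,0],[0,0,0],5],[[-0.3,-0.1,0],[0,0,0],5],[[0,-0.6,0],[0,0,0],5],[[0,-0.8,0],[0,0,0],5],[[0,-1,0],[0,0,0],5],[[0,-1.5,0],[0,0,0],5],[[0,-2.5,0],[0,0,0],5],[[0,-3,0],[0,0,0],5],[[0,-3,0],[0,0,0],5],[[0,-2,0],[0,0,0],5],[[0,0,0],[0,0,0],5]]'
python3 - <<'E'
from go import *
from h import *
from bench import imaging
delta([.519,.346,.104],8.5,5)
a=imaging.camera("side");np.savez("side6.npz",**a)
b=imaging.camera("scene");np.savez("scene6.npz",**b)
cv2.imwrite("pics/s6.png",np.hstack([cv2.resize(a["frame"][200:370,190:360,::-1],None,fx=2,fy=2),cv2.resize(b["frame"][120:290,165:465,::-1],(400,340))]))
cr=np.array([.5167,.346]);c_,s_=np.cos(np.radians(8.5)),np.sin(np.radians(8.5))
for n,c in(("side",a),("scene",b)):
    P=cloud(c);f=c["frame"].astype(int)
    for k,o,r,yw in(("arch",cr,.09,8.5),("broken",np.array([.470,-.3145]),.085,-7)):
        c_,s_=np.cos(np.radians(yw)),np.sin(np.radians(yw));D=P[...,:2]-o;x=D@[c_,s_];y=D@[-s_,c_]
        m=(c["depth"]>0)&(abs(x)<.07)&(abs(y)<.07)&(P[...,2]>.005)&(P[...,2]<.16)&(f[...,2]>f[...,0]+8)
        L=np.c_[x[m],y[m],P[m][:,2]]
        if len(L)<40: print(n,k,"few");continue
        M=np.median(L,0);nn=np.linalg.svd(L-L.mean(0),full_matrices=False)[2][2]
        print(n,k,len(L),"centre(local)",M,"min",np.percentile(L,2,0),"max",np.percentile(L,98,0),"normal",nn)
E
```

```text
time_s: 19.17
eef_pos: [0.4913, 0.3427, 0.2604]
eef_rot: [-0.704, 0.705, 0.084, -0.024]
wrist_force: [0.6, 0.0, 1.2]
opening: 0.587
t 19.1667 tcp [0.491 0.343 0.26 ] q [ 0.428  0.161  1.573 -0.032  1.328  0.282] F [0.647 0.015 1.212] open 0.5874714919637497
sign 1 turn [-0.005  0.004 -0.001] alt [-0.002 -3.138  0.008] | shift cm now-axes [ 1.456 15.818  0.027] after-turn axes [ 1.433 15.82   0.117]
side arch 387 centre(local) [-0.034  0.013  0.094] min [-0.054 -0.038  0.022] max [0.007 0.043 0.125] normal [0.865 0.04  0.501]
side broken 287 centre(local) [-0.004  0.006  0.091] min [-0.006 -0.03   0.037] max [0.006 0.052 0.135] normal [-0.999  0.033  0.013]
scene arch 624 centre(local) [-0.024 -0.005  0.078] min [-0.049 -0.046  0.036] max [-0.001  0.038  0.121] normal [0.878 0.006 0.479]
scene broken 638 centre(local) [0.006 0.001 0.077] min [-0.003 -0.034  0.01 ] max [0.009 0.05  0.135] normal [ 1.    -0.006  0.022]
```

View pics/s6.png

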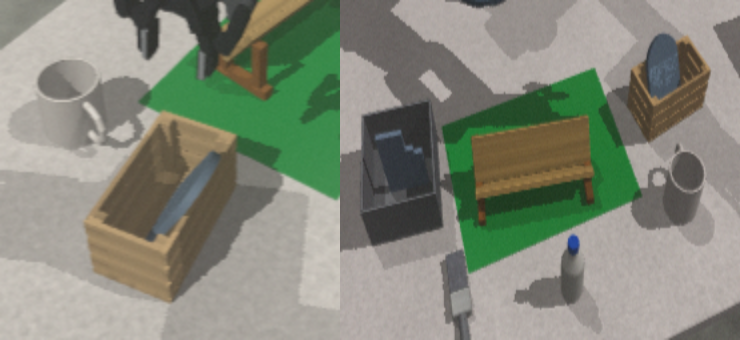

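Both plates are in place. The arch leans about 29° on the crate's near wall, foot down. The broken plate stands in the tub with its top at 135 mm and its middle at about 70 mm. The bystanders look undisturbed, so I'll hand in.

```bash
python3 -m jog '[[[0,0,0],[0,0,0],5],[[0,0,0],[0,0,0],5],[[0,0,0],[0,0,0],5]]'; python3 -c "
from bench import ctrl;print(ctrl.hand_in())"
```

```text
time_s: 19.52
eef_pos: [0.4884, 0.3411, 0.2526]
eef_rot: [-0.703, 0.706, 0.08, -0.027]
wrist_force: [-0.7, 0.1, -0.5]
opening: 0.584
the job is handed in; nothing more can be done
None
```

I put the broken plate in the grey tub and the sound arch in the wooden crate, and handed the job in at about 19.5 s. No verdict is reported.

**Last checks** (final scene and side views with depth, taken just before hand-in):
- **Arch:** it stands on its foot, leaning about 29° (0.5 rad, limit 0.9) on the crate's robot-side wall. Its foot is near x = +5 mm and its middle about 65 mm up at roughly x = -27 mm, all inside the outline.
- **Broken plate:** it stayed standing nearly upright near the tub's centre instead of toppling. Its top is at 135 mm, so its middle is at about 70 mm (limit 85 mm). I left it like that because it was at rest.
- **Bystanders and gripper:** the mug, glue bottle and brush look unmoved in the pictures; I did not measure them. The gripper was clear of everything, about 0.25 m above the table.

**What disagreed:**
- **Arch on the crate floor:** it touched down about 4 mm earlier than I calculated. The force reading did not show this clearly, so the foot was dragged slightly across the floor before I noticed. I raised it 1 cm and set it down again, with contact at about 6 N.
- **Side drift on the first grasp:** the arm drifted about 2–3 cm sideways, which I corrected before closing the fingers.
- **First tub fit from the side camera:** it was spoiled by other objects in the view, so I used the scene camera's fit.

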